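Slide a coaster out of the desk riser's spring well and set the tumbler on it

TASK

Push the blue top coaster out of the spring-loaded well in the wooden desk riser, so that the next coaster rises into its place, and slide it along the riser's top, without lifting it, until it lies squarely inside the white square outline. Then stand the steel tumbler upright on the middle of that coaster, setting it down rather than dropping it. Leave the other coasters in the well, and do not disturb the candle, the globe or the pen cup.

Things in the scene. Friction and masses are not known exactly. Their poses are not given: they have to be found in the camera images.
- riser: Wooden desk riser, a fixed block 280 mm (its x) by 520 mm (its y) by 55 mm high; origin at the centre of its underside on the desk, z up; its flat top, the deck, is 55 mm above the origin. A square well sunk in it holds four stacked coasters on a spring lift; see the well.
- well (a point): Middle of the well's mouth, at deck height (x 0, y +135, z 55 mm on the riser; same axes). Mouth 94 mm square. The top coaster stands above the deck and leaves only towards -y. At the rear (+y) two stops stand behind its corners with 74 mm open between them, so its rear edge can be pushed from behind; 48 mm of deck remain behind the well.
- guide (a point): Middle of the top of the black steel guide on the well's +x side; another mirrors it at -x. Each stands 8 mm wide from 47 to 55 mm off the well's middle line, 15.5 mm above the deck, from 57 mm before (-y) to 53 mm behind the well's middle. A lip overhangs inward 10 mm, underside 11.5 mm above the deck, and holds the stack down; 74 mm are open between lips.
- coaster1_mid (a point): Centre (half thickness) of the blue top coaster with a pale ring: a plate 90 x 90 x 10 mm, 56 to 91 g, axes along its edges, z up. At the start the spring presses it up against the lips with about 3 N, its underside 1.5 mm and top 11.5 mm above the deck; pushing it out takes about 3 to 8 N. On the deck its top is 10 mm above it.
- coaster2_mid (a point): Centre of the next coaster, cork brown, same size, directly under the blue one; its top 1.5 mm above the deck at the start. It rises by 10 mm, up to the lips, once the blue one and whatever pushes it have cleared the well.
- lift (a joint): Height of the spring lift under the stack in m: 0 at the start, with four coasters; about +0.010 when one coaster has left and the rest have risen; negative when the stack is pressed down (14 mm at most). Spring about 70 N/m.
- mark: White square outline painted on the deck (no thickness to speak of), 112 mm over all, 100 mm inside, its edges parallel to the riser's; origin at its centre on the deck, x and y along its edges. It lies 190 to 235 mm from the well towards the riser's -y, and up to 60 mm to either side of the well's middle line.
- tumbler_mid (a point): Centre (half-way up) of the closed steel drinking tumbler with an orange band and a black lid: 110 mm high, 54 mm across at the foot, 60 mm across near the top, 57 mm half-way up, 0.17 to 0.35 kg; foot 55 mm under this point, z up its axis. It stands on the deck beside the way from the well to the mark, on either side.
- candle_mid (a point): Centre of the amber candle jar with a wooden lid, 58 mm across, 62 mm high, standing on the deck on the other side of the way from the tumbler. Not to be disturbed.
- globe_mid (a point): Small globe on a brass foot: 84 mm ball, foot 70 mm across, 122 mm high; the point is on its axis 60 mm above the deck. Stands on the riser's -y end. Not to be disturbed.
- pencup_mid (a point): Dark steel pen cup, 68 mm across, 90 mm high, pens up to 155 mm above the deck; the point is on its axis 45 mm above the deck. Stands on the riser's -y end. Not to be disturbed.
Not all that is in view belongs to the job. Of the things that look like the part that bears coaster1_mid, the larger one is meant.

How it is judged:
By the outcome, as a careful person would: the job done as asked, in the order asked, and still so for the second after the job is handed in, with the robot touching nothing.
It also fails if it takes over 59 s, if anything falls off the work surface, if the arm or the gripper's body presses on something with over 40 N, if the wrist force passes 120 N, or if a joint passes its speed limit or range.

ROBOT

A 6-joint arm with a two-finger parallel gripper is mounted at the origin on the work surface. World frame = base frame: x ahead of the robot, y to its left, z up, the work surface at z = 0. Lengths are in m, angles in rad, forces in N, time in s.
With the tool pointing down it reaches from about 0.35 to 0.875 m from the base axis. Payload 4.2 kg.
Tool frame: the origin (TCP) lies at the very end of the fingers, on their centre line; the grasp point (between the pads) lies manip.grasp_offset behind it (manip.grasp_offset is the distance from the TCP to the grasp point, in m); z points along the fingers, y is the line along which they close (so a half turn about z gives the same grasp; the last joint's range is limited). The gripper opens to 85 mm and grips with 20 to 120 N. Pads are 22 mm wide; open, the fingers measure 114 mm over their backs; the gripper's body (76 mm by 85 mm) begins 54 mm behind the grasp point. The pads swing forward as they close: fully open they stand 13 mm farther back than shut.
Start: joints at [-1.038, 0.385, 0.008, 0, -1.194, -0.259], TCP at [0.169, -0.602, 0.205] pointing down, gripper open.
Joint ranges: [-3.14, 3.14], [-1.21, 2.06], [-1.07, 1.41], [-3.16, 2.05], [-2.99, -0.16], [-3.1, 3.1]. Speed limits (rad/s): [2.79, 2.79, 3.14, 3.14, 3.14, 3.14].

INTERFACE

Orientations are given as a unit quaternion [w, x, y, z].
In Python, from station import manip gives the robot as it stands.
- The arm moves only by the tool jog_arm, never from a script. Its argument "increments" is a list of rows, each an object of numbers: "wx", "wy", "wz": the turn, a rotation vector about the tool's x, y, z in rad; "dx", "dy", "dz": the shift along the tool's x, y, z in cm; "grip": the gripper command: -1 is shut, 1 is fully open, values between are in proportion. In form: [{"wx": .., "wy": .., "wz": .., "dx": .., "dy": .., "dz": .., "grip": ..}, ...]. A call has 1 to 8 rows; each row is the pose to reach, as a shift and turn from the pose commanded when the call began, along the tool's axes at that moment; what a row does not reach only later rows make up. A row lasts 1/8 s, in which the tool goes at most 62.5 mm and 10.7 degrees, less where a joint would pass 70% of its speed; a pose out of reach is approached as far as the arm can. A call with a gripper value outside its range is refused whole. The fingers move at their own pace and stop on an object; "squeeze" is the grip in N (left out, the last holds). Time passes only in rows, so rows that repeat a pose let the fingers close. It gives the time, the measured TCP pose, the force, the opening and the grip force at its end, in the units of the state.
- manip.get_state(): the state, without advancing time (a new reading comes with each control period).
- manip.read_camera(name): name is "scene" or "top" or "wrist"; returns the picture (384x512x3 uint8, red, green, blue); there is no depth.
- manip.get_calibration(name): a dict with "fx", "fy", "cx", "cy" (pixels), "world_to_cam" (4x4, takes a point from world to camera coordinates). Camera axes: x right, y down, z forward; pixel columns grow to the right and rows downward; lengths in m; the calibration is good to about 2 mm. A picture is of the moment at which its call begins: read the wrist's pose just before it. get_calibration takes no time and is no camera call; for the wrist camera it gives the pose at the moment of the call.
- manip.sign_off(): hands the job in; it is judged then, once.
Trained networks look in the newest picture that a camera, given by its name, has taken for a name from the list of things; names that differ only in an ending like _2 or _b are one class to them, and where a whole thing is asked for, a point or a joint stands for the part that bears it (a point fixed in the world has none). Each returns a list of dicts, best first, with "conf" (0 to 1); they miss things now and then, are a little off and sometimes report something else, mostly with a low value. They report only what shows in the picture. A call takes as long as a camera call. They do not tell look-alikes from the thing itself.
- manip.recognise(target, camera): "point" ([column, row] in pixels, amid what is visible of it).
- manip.regions_of(target, camera): "mask" (384x512 bool, what is visible of it) and "point" ([column, row] in pixels, amid what is visible of it).
The state is a dict: "t": time; "qpos": joint angles; "dq": joint speeds; "tau": joint torques, N m; "tcp_pos": TCP position; "ee_rot": TCP orientation; "ft_force": force on the tool from outside, world axes, zero at the start; "wrist_torque": the same for the moment, N m; "width": finger opening in m; "grasp_force": force on a finger pad.
Only numpy, scipy, OpenCV 4.12 (cv2) and the standard library are available. Lean on these libraries where they do the work, as an engineer would, in place of code of your own. Each camera call takes 0.05 s, during which the arm holds its last target. There are 200 camera calls.

## Working session

There is one attempt and no reset: what is moved stays moved. The work goes in short steps, Python scripts to look and compute and a tool call to move; the robot and the scene stay as the last step left them, time stands still between calls to the robot, and variables do not carry over. Pictures are saved under pics/ and viewed, at most 10 in all, crops included, and the job is handed in when it is done.

Besides the shell and the picture viewer there is one more tool, called after "Call:" by a JSON object that holds its "op" and its "data". jog_arm: Moves the arm, as the interface text tells. Its arguments: {"type":"object","properties":{"increments":{"type":"array"},"squeeze":{"type":"number"}},"required":["increments"]}

```bash
mkdir -p pics; ls; cat > h.py <<'E'
import numpy as np, cv2
from station import manip
from scipy.spatial.transform import Rotation as R
def ray(cal,uv):
    T=np.array(cal["world_to_cam"]);Rm=T[:3,:3];c=-Rm.T@T[:3,3]
    d=Rm.T@np.array([(uv[0]-cal["cx"])/cal["fx"],(uv[1]-cal["cy"])/cal["fy"],1]);return c,d
def atz(cal,uv,z):
    c,d=ray(cal,uv);return c+d*(z-c[2])/d[2]
def proj(cal,p):
    T=np.array(cal["world_to_cam"]);q=T[:3,:3]@np.array(p)+T[:3,3]
    return np.array([cal["fx"]*q[0]/q[2]+cal["cx"],cal["fy"]*q[1]/q[2]+cal["cy"]])
E
cat > a.py <<'E'
from h import *
s=manip.get_state();print({k:np.round(v,3).tolist() for k,v in s.items()}, manip.grasp_offset)
ims=[]
Z=dict(riser=.055,coaster1_mid=.0665,mark=.055,tumbler_mid=.11,candle_mid=.086,globe_mid=.115,pencup_mid=.1)
for c in("top","scene"):
    im=manip.read_camera(c);cv2.imwrite(f"pics/{c}0.png",im[...,::-1]);cal=manip.get_calibration(c);ims.append(im)
    print(c,ray(cal,(256,192)))
    for n,z in Z.items():
        for r in manip.recognise(n,c)[:3]:
            print(c,n,np.round(r["point"],1),round(r["conf"],2),np.round(atz(cal,r["point"],z),3))
cv2.imwrite("pics/both.png",cv2.resize(np.vstack(ims),None,fx=.78,fy=.78)[...,::-1])
E
python3 a.py
```

```text
pics
{'t': 0.0, 'qpos': [-1.038, 0.386, 0.007, -0.001, -1.194, -0.259], 'dq': [-0.0, 0.002, -0.0, 0.001, -0.002, -0.001], 'tau': [0.002, -39.229, 18.84, 4.186, -0.005, -0.0], 'tcp_pos': [0.169, -0.601, 0.204], 'ee_rot': [-0.0, -0.136, 0.991, 0.001], 'ft_force': [-0.05, -0.263, 0.018], 'wrist_torque': [-0.004, -0.023, 0.039], 'grasp_force': 0.0, 'width': 0.085} 0.0187
top (array([ 0.37348328, -0.01309594,  1.07637602]), array([ 0.1599966 ,  0.02987514, -0.98703097]))
top riser [260.3 181.5] 0.57 [0.563 0.008 0.055]
top riser [358.3 213.9] 0.27 [ 0.487 -0.21   0.055]
top coaster1_mid [163.2 292.4] 0.81 [0.318 0.22  0.066]
top coaster1_mid [200.7 167. ] 0.55 [0.595 0.142 0.066]
top mark [295.3 215.3] 0.76 [ 0.485 -0.07   0.055]
top tumbler_mid [235.  124.4] 0.76 [0.68  0.061 0.11 ]
top tumbler_mid [353.9 213.7] 0.36 [ 0.482 -0.19   0.11 ]
top candle_mid [216.5 216.4] 0.63 [0.481 0.103 0.086]
top globe_mid [368.2 154.5] 0.76 [ 0.608 -0.224  0.115]
top pencup_mid [356.7 212.6] 0.64 [ 0.485 -0.198  0.1  ]
scene (array([1.05538244, 0.4253496 , 0.64301674]), array([-0.6327775 , -0.50264907, -0.58925839]))
scene riser [261.7 279.7] 0.75 [0.621 0.092 0.055]
scene coaster1_mid [295.4 281.5] 0.89 [0.597 0.146 0.066]
scene coaster1_mid [407.4 245.5] 0.89 [0.395 0.257 0.066]
scene mark [231.  204.4] 0.56 [ 0.492 -0.09   0.055]
scene tumbler_mid [218.9 265.2] 0.67 [0.679 0.049 0.11 ]
scene tumbler_mid [261.5 278.1] 0.63 [0.659 0.121 0.11 ]
scene candle_mid [314.5 230.7] 0.75 [0.486 0.111 0.086]
scene globe_mid [142.2 187.8] 0.6 [ 0.618 -0.213  0.115]
scene pencup_mid [194.7 164.9] 0.64 [ 0.476 -0.207  0.1  ]
```

View pics/top0.png

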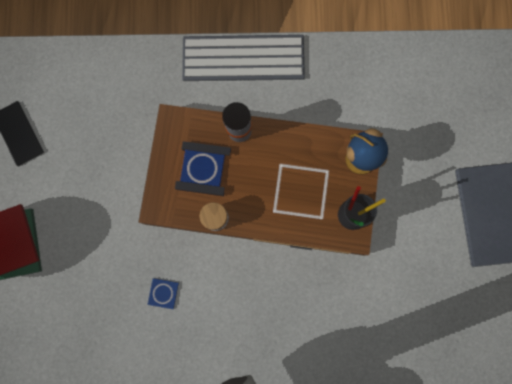

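View pics/scene0.png

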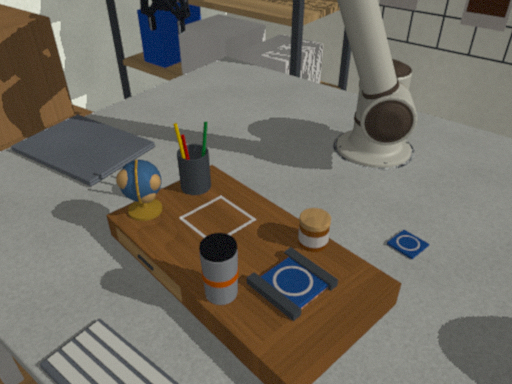

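The top view shows two candidates for coaster1:
- The blue ringed plate between the black guides on the riser, at top (203,168) and scene (295,281).
- A smaller blue one lying on the desk, at top (163,293) and scene (407,245).

I choose the larger one on the riser. The mark is at top (301,191), the tumbler at (237,115), the candle at (214,216), the globe at (368,152) and the pen cup at (357,211).

```bash
cat > b.py <<'E'
from h import *
im=cv2.imread("pics/top0.png");cal=manip.get_calibration("top");hsv=cv2.cvtColor(im,cv2.COLOR_BGR2HSV)
print(cal["fx"],cal["cx"],cal["cy"])
def quad(mask,z,name):
    cs,_=cv2.findContours(mask.astype(np.uint8),cv2.RETR_EXTERNAL,cv2.CHAIN_APPROX_NONE)
    c=max(cs,key=cv2.contourArea)[:,0].astype(float)
    w=np.array([atz(cal,p,z)[:2] for p in c])
    (cx,cy),(a,b),an=cv2.minAreaRect((w*1000).astype(np.float32));print(name,round(cx,1),round(cy,1),round(a,1),round(b,1),round(an,2))
def win(m,x0,x1,y0,y1):
    k=np.zeros_like(m);k[y0:y1,x0:x1]=m[y0:y1,x0:x1];return k
white=(hsv[...,1]<90)&(hsv[...,2]>120)
quad(win(white,268,334,158,224),.055,"mark (112)")
blue=(hsv[...,0]>100)&(hsv[...,0]<130)&(hsv[...,1]>110)
quad(win(blue,175,235,140,200),.0665,"coaster")
quad(win(blue,140,190,270,315),.01,"decoy")
for n in("riser","mark","tumbler_mid","candle_mid","coaster1_mid"):
    r=manip.regions_of(n,"top")
    if r: quad(r[0]["mask"],.055 if n!="coaster1_mid" else .0665,n+str(round(r[0]["conf"],2)))
# tumbler lid dark circle, candle lid
dark=(hsv[...,2]<60);m=win(dark,218,256,95,131);ys,xs=np.nonzero(m);print("lid px",(xs.min()+xs.max())/2,(ys.min()+ys.max())/2,xs.ptp() if hasattr(xs,'ptp') else np.ptp(xs),np.ptp(ys));print(atz(cal,((xs.min()+xs.max())/2,(ys.min()+ys.max())/2),.165))
a=im[90:235,140:395];cv2.imwrite("pics/crop1.png",cv2.resize(a,None,fx=3.1,fy=3.1,interpolation=cv2.INTER_CUBIC))
E
python3 b.py
```

```text
458.9936566295787 262.7790289620917 202.29866445458907
mark (112) 540.9 -82.9 114.6 114.4 81.31
coaster 593.1 139.8 52.1 50.5 89.42
decoy 313.7 234.1 58.0 57.6 79.68
riser0.78 569.6 6.9 519.8 287.1 81.54
mark0.58 516.0 -30.1 71.0 30.8 23.82
tumbler_mid0.84 704.3 62.0 93.5 66.9 0.3
candle_mid0.69 484.5 113.4 65.3 60.8 89.53
coaster1_mid0.87 317.1 221.7 60.8 60.0 80.5
lid px 236.5 116.5 27 27
[0.67914308 0.05390735 0.165     ]
```

View pics/crop1.png

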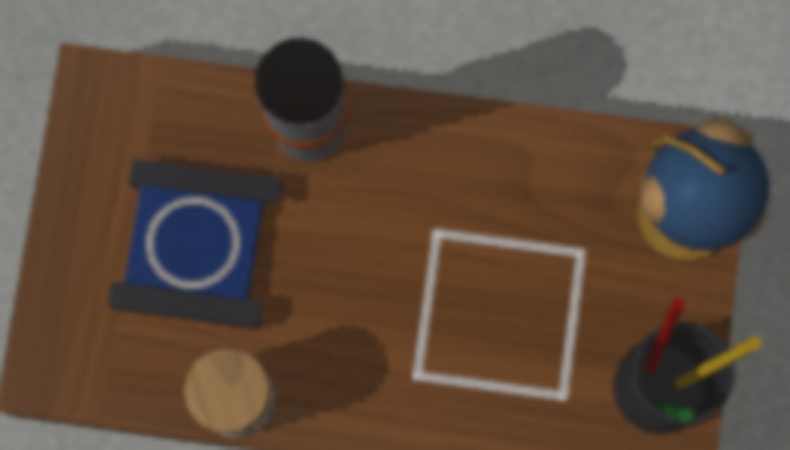

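The crop shows the large blue ringed coaster between the black guides at full-image (203,168), so the choice is right. The way out to the mark is free: the tumbler is on the far side and the candle on the near side.

```bash
cat >> h.py <<'E'
def tgt(yawy):  # tool pointing down, tool y at world angle yawy (deg)
    a=np.deg2rad(yawy);y=np.array([np.cos(a),np.sin(a),0]);z=np.array([0,0,-1.]);return np.column_stack([np.cross(y,z),y,z])
def cur():
    s=manip.get_state();q=s["ee_rot"];return s,np.array(s["tcp_pos"]),R.from_quat([q[1],q[2],q[3],q[0]])
def go(pos,yawy=None):
    s,p,r=cur();d=r.as_matrix().T@(np.array(pos)-p)*100
    w=np.zeros(3) if yawy is None else (r.inv()*R.from_matrix(tgt(yawy))).as_rotvec()
    print("go",np.round(pos,4),"d cm",np.round(d,2),"w",np.round(w,3))
E
python3 - <<'E'
from h import *
s,p,r=cur();cal=manip.get_calibration("wrist");c,d=ray(cal,(256,192))
print(cal["fx"],cal["cx"],cal["cy"],r.as_matrix().T@(c-p),r.as_matrix().T@d)
go([.169,-.602,.40]);go([.56,.06,.43],171.3);
E
```

```text
276.3707255348647 256.13924474007223 192.18481290140176 [ 7.17452107e-02  9.90909805e-05 -1.68905693e-01] [-2.78282528e-01 -2.76876079e-04  9.60499588e-01]
go [ 0.169 -0.602  0.4  ] d cm [ 1.000e-02 -3.000e-02 -1.952e+01] w [0. 0. 0.]
go [0.56 0.06 0.43] d cm [-55.53  53.13 -22.52] w [-0.    -0.    -1.145]
```

Call:
{"op": "jog_arm", "data": {"increments": [{"dz": -6,"wz": -0.18},{"dz": -12,"wz": -0.36},{"dx": -5,"dy": 4,"dz": -15,"wz": -0.54},{"dx": -10,"dy": 8.5,"dz": -15,"wz": -0.72},{"dx": -15,"dy": 12.7,"dz": -15,"wz": -0.9},{"dx": -20,"dy": 17,"dz": -15,"wz": -1.08},{"dx": -24.5,"dy": 21,"dz": -15,"wz": -1.145},{"dx": -29,"dy": 25,"dz": -15,"wz": -1.145}]}}

```text
$.increments[0]: bad value
```

```bash
python3 - <<'E'
from h import *
print(cur()[1]);go([.569,-.008,.28],171.3)
E
```

```text
[ 0.16901195 -0.60170684  0.20482871]
go [ 0.569 -0.008  0.28 ] d cm [-54.56  46.34  -7.52] w [-0.    -0.    -1.145]
```

Call:
{"op": "jog_arm", "data": {"increments": [{"wx": 0,"wy": 0,"wz": -0.18,"dx": 0,"dy": 0,"dz": -6,"grip": 1},{"wx": 0,"wy": 0,"wz": -0.36,"dx": 0,"dy": 0,"dz": -12,"grip": 1},{"wx": 0,"wy": 0,"wz": -0.54,"dx": -5,"dy": 4,"dz": -15,"grip": 1},{"wx": 0,"wy": 0,"wz": -0.72,"dx": -10,"dy": 8.5,"dz": -15,"grip": 1},{"wx": 0,"wy": 0,"wz": -0.9,"dx": -15,"dy": 12.7,"dz": -15,"grip": 1},{"wx": 0,"wy": 0,"wz": -1.08,"dx": -20,"dy": 17,"dz": -15,"grip": 1},{"wx": 0,"wy": 0,"wz": -1.145,"dx": -24.5,"dy": 21,"dz": -15,"grip": 1},{"wx": 0,"wy": 0,"wz": -1.145,"dx": -29,"dy": 25,"dz": -15,"grip": 1}]}}

```text
t: 2.05
tcp_pos: [0.3738, -0.2925, 0.3552]
ee_rot: [0.0, -0.652, 0.759, -0.0]
ft_force: [1.4, -0.7, -0.7]
width: 0.0852
grasp_force: 0.0
```

```bash
python3 - <<'E'
from h import *
print(cur()[1]);go([.569,-.008,.28],171.3)
E
```

```text
[ 0.37376061 -0.29246728  0.35516112]
go [ 0.569 -0.008  0.28 ] d cm [-31.07 -14.99   7.52] w [-0.001 -0.     0.   ]
```

Call:
{"op": "jog_arm", "data": {"increments": [{"wx": 0,"wy": 0,"wz": 0,"dx": -5,"dy": -2.5,"dz": 0,"grip": -0.3},{"wx": 0,"wy": 0,"wz": 0,"dx": -10,"dy": -5,"dz": 0,"grip": -0.3},{"wx": 0,"wy": 0,"wz": 0,"dx": -15.5,"dy": -7.5,"dz": 0,"grip": -0.3},{"wx": 0,"wy": 0,"wz": 0,"dx": -21,"dy": -10,"dz": 2,"grip": -0.3},{"wx": 0,"wy": 0,"wz": 0,"dx": -26,"dy": -12.5,"dz": 4,"grip": -0.3},{"wx": 0,"wy": 0,"wz": 0,"dx": -31,"dy": -15,"dz": 7.5,"grip": -0.3},{"wx": 0,"wy": 0,"wz": 0,"dx": -31,"dy": -15,"dz": 7.5,"grip": -0.3},{"wx": 0,"wy": 0,"wz": 0,"dx": -31,"dy": -15,"dz": 7.5,"grip": -0.3}], "squeeze": 20}}

```text
t: 3.05
tcp_pos: [0.5684, -0.0106, 0.2799]
ee_rot: [-0.0, -0.652, 0.759, -0.0]
ft_force: [0.1, 0.0, -0.3]
width: 0.0297
grasp_force: 0.0
```

```bash
python3 - <<'E'
from h import *
cal=manip.get_calibration("wrist");im=manip.read_camera("wrist")
import json;json.dump({k:np.array(v).tolist() for k,v in cal.items()},open("w1.json","w"))
cv2.imwrite("pics/w1.png",im[...,::-1])
s,p,r=cur();print(p,s["width"])
Z=dict(coaster1_mid=.0665,mark=.055,tumbler_mid=.165,candle_mid=.117)
for n,z in Z.items():
    for q in manip.recognise(n,"wrist")[:2]: print(n,np.round(q["point"],1),round(q["conf"],2),np.round(atz(cal,q["point"],z),3))
E
```

```text
[ 0.5684042  -0.01110309  0.28073682] 0.029688359180688687
coaster1_mid [414.6 270.7] 0.88 [0.347 0.194 0.066]
coaster1_mid [255.1 260. ] 0.64 [0.592 0.137 0.066]
mark [263.3  67.9] 0.56 [ 0.539 -0.134  0.055]
tumbler_mid [173.8 237.2] 0.82 [0.668 0.039 0.165]
tumbler_mid [298.1  13.4] 0.37 [ 0.507 -0.159  0.165]
candle_mid [332.2 239.3] 0.95 [0.482 0.093 0.117]
```

View pics/w1.png

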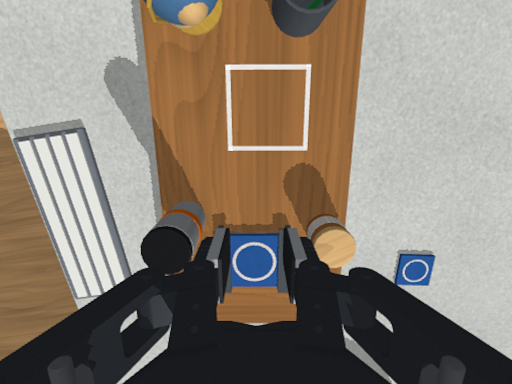

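The wrist view shows the mark outline with corners at about (227,66), (310,66), (307,149) and (230,149). The coaster ring is at (254,261) between the fingers, the tumbler at (170,245) and the candle at (333,240).

```bash
cat > m.py <<'E'
from h import *
def meas(im,cal,mz=None,zc=.0665,win=None):
    hsv=cv2.cvtColor(im,cv2.COLOR_BGR2HSV)
    out={}
    H=np.array([[atz(cal,(u,v),.055)[:2] for u in (0,511)] for v in (0,383)])
    def rect(mask,z):
        cs,_=cv2.findContours(mask.astype(np.uint8),cv2.RETR_EXTERNAL,cv2.CHAIN_APPROX_NONE)
        res=[]
        for c in cs:
            if len(c)<40: continue
            w=np.array([atz(cal,p,z)[:2]*1000 for p in c[:,0]],np.float32)
            (x,y),(a,b),an=cv2.minAreaRect(w);res.append((round(x,1),round(y,1),round(a,1),round(b,1),round(an,2)))
        return res
    white=(hsv[...,1]<60)&(hsv[...,2]>150)
    if win: k=np.zeros_like(white);x0,x1,y0,y1=win;k[y0:y1,x0:x1]=True;white&=k
    print("white@deck",[q for q in rect(white,.055) if 85<max(q[2:4])<140])
    print("white@ring",[q for q in rect(white,zc) if 30<max(q[2:4])<80])
    blue=(hsv[...,0]>95)&(hsv[...,0]<130)&(hsv[...,1]>120)&(hsv[...,2]>40)
    print("blue",[q for q in rect(blue,zc) if max(q[2:4])>50])
E
python3 - <<'E'
from m import *
import json
cal=json.load(open("w1.json"));im=cv2.imread("pics/w1.png");meas(im,cal)
# outline corners via inner hole
hsv=cv2.cvtColor(im,cv2.COLOR_BGR2HSV)
cg=[(226,65),(311,65),(308,150),(229,150)]
for p in [(227.,65),(310,65),(308,150),(229,150)]:print(np.round(atz(cal,p,.055),4))
# tumbler foot & candle foot via ring approximations
for n,p,z in(("tlid",(168,249),.165),("clid",(333,246),.117)):print(n,np.round(atz(cal,p,z),3))
E
```

```text
white@deck [(540.8, -82.5, 112.2, 113.1, 81.34)]
white@ring [(395.4, 282.5, 11.5, 49.4, 39.2), (817.4, 217.9, 49.8, 10.8, 37.39), (346.1, 193.6, 39.2, 39.7, 54.18), (593.6, 139.2, 66.3, 68.4, 81.3)]
blue [(347.7, 191.3, 53.7, 53.9, 79.84), (593.7, 136.3, 90.3, 74.8, 81.31), (624.9, -208.6, 25.4, 77.2, 81.35)]
[ 0.5855 -0.1448  0.055 ]
[ 0.4781 -0.1284  0.055 ]
[ 0.4916 -0.0183  0.055 ]
[ 0.6026 -0.0352  0.055 ]
tlid [0.678 0.052 0.165]
clid [0.482 0.103 0.117]
```

```bash
python3 - <<'E'
from h import *
go([.6039,.2064,.20],171.34);go([.6039,.2064,.085],171.34)
E
```

```text
go [0.6039 0.2064 0.2   ] d cm [-22.07  -0.18   8.13] w [-0.002  0.001 -0.002]
go [0.6039 0.2064 0.085 ] d cm [-22.06  -0.16  19.63] w [-0.002  0.001 -0.002]
```

Call:
{"op": "jog_arm", "data": {"increments": [{"wx": 0,"wy": 0,"wz": 0,"dx": -5,"dy": 0,"dz": 0,"grip": -0.3},{"wx": 0,"wy": 0,"wz": 0,"dx": -11,"dy": -0.1,"dz": 0,"grip": -0.3},{"wx": 0,"wy": 0,"wz": 0,"dx": -17,"dy": -0.2,"dz": 2,"grip": -0.3},{"wx": 0,"wy": 0,"wz": 0,"dx": -22,"dy": -0.2,"dz": 6,"grip": -0.3},{"wx": 0,"wy": 0,"wz": 0,"dx": -22,"dy": -0.2,"dz": 11,"grip": -0.3},{"wx": 0,"wy": 0,"wz": 0,"dx": -22,"dy": -0.2,"dz": 16,"grip": -0.3},{"wx": 0,"wy": 0,"wz": 0,"dx": -22,"dy": -0.2,"dz": 19.6,"grip": -0.3},{"wx": 0,"wy": 0,"wz": 0,"dx": -22,"dy": -0.2,"dz": 19.6,"grip": -0.3}]}}

```text
t: 4.3
tcp_pos: [0.6019, 0.2049, 0.0813]
ee_rot: [-0.003, -0.651, 0.759, 0.001]
ft_force: [0.2, -0.9, 0.9]
width: 0.0302
grasp_force: 0.0
```

```bash
python3 - <<'E'
from h import *
s,p,r=cur();print(p,s["ft_force"]);go([.6039,.2064,.059],171.34)
im=manip.read_camera("wrist");cv2.imwrite("pics/w2.png",im[...,::-1])
E
```

```text
[0.60189998 0.20494612 0.08133907] [ 0.17603504 -0.94772732  0.90950084]
go [0.6039 0.2064 0.059 ] d cm [-0.18 -0.19  2.23] w [ 0.005 -0.004 -0.002]
```

View pics/w2.png

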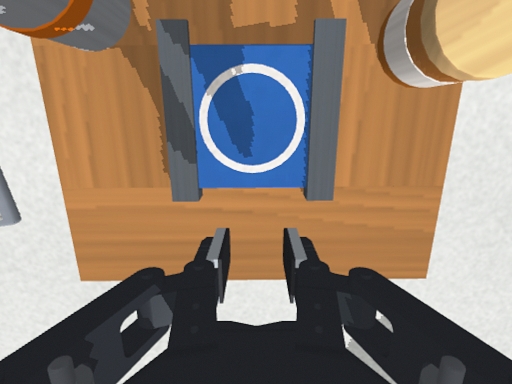

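The wrist view shows the fingertips at (218,265) and (293,265), behind the coaster's rear edge (row 188) and inside the guides. I'll lower to pushing height.

Call:
{"op": "jog_arm", "data": {"increments": [{"wx": 0,"wy": 0,"wz": 0,"dx": 0,"dy": -0.1,"dz": 0.8,"grip": -0.3},{"wx": 0,"wy": 0,"wz": 0,"dx": 0,"dy": -0.1,"dz": 1.4,"grip": -0.3},{"wx": 0,"wy": 0,"wz": 0,"dx": 0,"dy": -0.1,"dz": 1.9,"grip": -0.3},{"wx": 0,"wy": 0,"wz": 0,"dx": 0,"dy": -0.1,"dz": 1.9,"grip": -0.3},{"wx": 0,"wy": 0,"wz": 0,"dx": 0,"dy": -0.1,"dz": 1.9,"grip": -0.3},{"wx": 0,"wy": 0,"wz": 0,"dx": 0,"dy": -0.1,"dz": 1.9,"grip": -0.3}]}}

```text
t: 5.1
tcp_pos: [0.6047, 0.2065, 0.0651]
ee_rot: [0.0, -0.651, 0.759, -0.0]
ft_force: [-0.3, 0.8, -0.7]
width: 0.03
grasp_force: 0.0
```

```bash
python3 - <<'E'
from h import *
s,p,r=cur();print(p,s["ft_force"],s["dq"]);go([.6039,.2064,.059],171.34);go([.5777,.0347,.059],171.34)
E
```

```text
[0.60471967 0.20654624 0.06505522] [-0.30231503  0.84115831 -0.66171888] [-0.00016537  0.00022181 -0.00109956  0.00114103 -0.0009306   0.00056966]
go [0.6039 0.2064 0.059 ] d cm [0.03 0.08 0.61] w [-0.     0.    -0.001]
go [0.5777 0.0347 0.059 ] d cm [17.4   0.07  0.6 ] w [-0.     0.    -0.001]
```

Call:
{"op": "jog_arm", "data": {"increments": [{"wx": 0,"wy": 0,"wz": 0,"dx": 0,"dy": 0.1,"dz": 0.4,"grip": -0.3},{"wx": 0,"wy": 0,"wz": 0,"dx": 0,"dy": 0.1,"dz": 0.6,"grip": -0.3},{"wx": 0,"wy": 0,"wz": 0,"dx": 0,"dy": 0.1,"dz": 0.6,"grip": -0.3},{"wx": 0,"wy": 0,"wz": 0,"dx": 0.7,"dy": 0.1,"dz": 0.6,"grip": -0.3},{"wx": 0,"wy": 0,"wz": 0,"dx": 1.4,"dy": 0.1,"dz": 0.6,"grip": -0.3},{"wx": 0,"wy": 0,"wz": 0,"dx": 2.1,"dy": 0.1,"dz": 0.6,"grip": -0.3},{"wx": 0,"wy": 0,"wz": 0,"dx": 2.8,"dy": 0.1,"dz": 0.6,"grip": -0.3},{"wx": 0,"wy": 0,"wz": 0,"dx": 3.5,"dy": 0.1,"dz": 0.6,"grip": -0.3}]}}

```text
t: 6.1
tcp_pos: [0.5982, 0.1714, 0.0589]
ee_rot: [0.0, -0.651, 0.759, 0.0]
ft_force: [-0.3, -0.4, -1.1]
width: 0.0299
grasp_force: 0.0
```

```bash
python3 - <<'E'
from m import *
s,p,r=cur();print(p,s["ft_force"],s["wrist_torque"],s["width"]);go([.585,.0838,.059],171.34)
im=manip.read_camera("top");cv2.imwrite("pics/t3.png",im[...,::-1]);meas(im[...,::-1].copy(),manip.get_calibration("top"))
im=manip.read_camera("wrist");cv2.imwrite("pics/w3.png",im[...,::-1])
E
```

```text
[0.59820035 0.17137285 0.05886291] [-0.3067767  -0.41484815 -1.10896518] [-0.00917175  0.00296105  0.02234124] 0.029919161730681845
go [0.585  0.0838 0.059 ] d cm [ 8.86 -0.02 -0.01] w [-0.     0.    -0.001]
white@deck [(449.0, 291.5, 98.7, 61.7, 71.3), (540.7, -82.6, 112.2, 111.6, 81.53), (551.2, 310.4, 68.5, 111.1, 80.93), (667.7, 369.6, 44.5, 87.3, 31.4), (774.5, 102.0, 132.8, 51.1, 89.21), (794.8, -257.9, 70.2, 117.9, 20.14)]
white@ring [(160.3, 89.2, 10.5, 41.6, 50.31), (189.0, 123.0, 17.1, 37.7, 40.72), (207.3, -98.1, 34.1, 21.8, 26.34), (234.1, -65.4, 46.3, 18.6, 47.25), (342.6, 19.5, 37.0, 27.8, 89.87), (419.8, 282.3, 49.6, 27.7, 73.21), (435.4, 200.8, 19.1, 36.0, 36.04), (524.6, 337.4, 36.2, 18.0, 2.26), (625.9, 441.7, 47.4, 28.7, 67.79), (772.9, 12.7, 38.0, 25.4, 58.06), (784.0, -55.7, 33.4, 21.6, 42.81), (770.4, -17.2, 50.3, 50.0, 3.49)]
blue [(316.9, 220.9, 54.1, 54.1, 79.93), (593.7, 139.3, 50.5, 51.1, 45.43), (589.8, 110.7, 31.1, 72.4, 81.23), (632.3, -238.7, 81.6, 73.5, 20.05)]
```

View pics/w3.png

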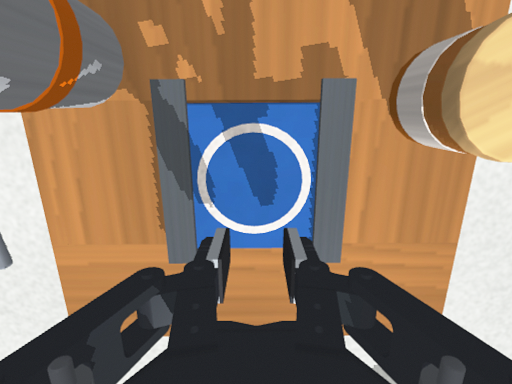

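```bash
python3 - <<'E'
from m import *
im=cv2.imread("pics/w3.png");cal=manip.get_calibration("wrist");print("ring",atz(cal,(254,178),.0665),atz(cal,(190,248),.0665),atz(cal,(310,248),.0665),"front",atz(cal,(188,103),.0665))
for z in(.055,.059,.0665,.075):
  print(z,[np.round(proj(cal,[.59820+a*.9886+b*.1508,.17137-a*.1508+b*.9886,z]),0) for a,b in((.015,-.011),(.015,.011),(-.015,-.011),(-.015,.011))])
s=cv2.resize(im[200:330,170:340],None,fx=4.5,fy=4.5,interpolation=cv2.INTER_CUBIC);cv2.imwrite("pics/c3.png",s)
E
```

```text
ring [0.59351311 0.13830273 0.0665    ] [0.64150238 0.17781651 0.0665    ] [0.56493096 0.1896515  0.0665    ] front [0.62314575 0.09047604 0.0665    ]
0.055 [array([232., 207.]), array([233., 237.]), array([277., 207.]), array([277., 237.])]
0.059 [array([232., 209.]), array([232., 240.]), array([278., 209.]), array([277., 240.])]
0.0665 [array([231., 213.]), array([231., 245.]), array([279., 213.]), array([278., 245.])]
0.075 [array([229., 218.]), array([230., 252.]), array([280., 218.]), array([279., 252.])]
```

View pics/c3.png

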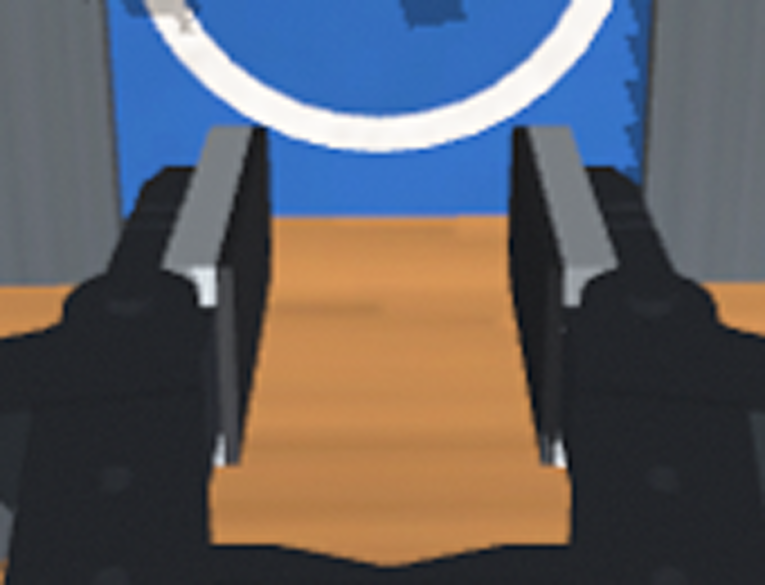

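The close crop shows the fingertips (front bottom corners at about (229,228) and (284,228)) above the coaster's rear edge (row 248), with no contact force. At this opening the tips sit well behind the TCP. I'll back off and feel for the deck.

Call:
{"op": "jog_arm", "data": {"increments": [{"wx": 0,"wy": 0,"wz": 0,"dx": -1.7,"dy": 0,"dz": -0.2,"grip": -0.3},{"wx": 0,"wy": 0,"wz": 0,"dx": -3.5,"dy": 0,"dz": -0.2,"grip": -0.3},{"wx": 0,"wy": 0,"wz": 0,"dx": -3.7,"dy": 0,"dz": 0,"grip": -0.3},{"wx": 0,"wy": 0,"wz": 0,"dx": -3.7,"dy": 0,"dz": 0.2,"grip": -0.3},{"wx": 0,"wy": 0,"wz": 0,"dx": -3.7,"dy": 0,"dz": 0.3,"grip": -0.3},{"wx": 0,"wy": 0,"wz": 0,"dx": -3.7,"dy": 0,"dz": 0.3,"grip": -0.3}]}}

```text
t: 6.95
tcp_pos: [0.6037, 0.2081, 0.0556]
ee_rot: [-0.0, -0.651, 0.759, 0.0]
ft_force: [0.3, -0.5, -0.5]
width: 0.0299
grasp_force: 0.0
```

```bash
python3 - <<'E'
from m import *
s,p,r=cur();print(p,s["ft_force"],s["width"])
cal=manip.get_calibration("wrist");print(r.as_matrix().T@(ray(cal,(256,192))[0]-p))
print([x for x in dir(manip) if x[0]!="_"])
E
```

```text
[0.60374262 0.20811997 0.05563157] [ 0.29969593 -0.48450906 -0.52020923] 0.02985457917304343
[ 0.07124089  0.00069757 -0.16891936]
['MotionError', 'get_calibration', 'get_state', 'grasp_offset', 'read_camera', 'recognise', 'regions_of', 'sign_off']
```

Call:
{"op": "jog_arm", "data": {"increments": [{"wx": 0,"wy": 0,"wz": 0,"dx": 0,"dy": 0,"dz": 0.15,"grip": -0.3},{"wx": 0,"wy": 0,"wz": 0,"dx": 0,"dy": 0,"dz": 0.3,"grip": -0.3},{"wx": 0,"wy": 0,"wz": 0,"dx": 0,"dy": 0,"dz": 0.3,"grip": -0.3}]}}

```text
t: 7.32
tcp_pos: [0.6038, 0.2084, 0.0526]
ee_rot: [-0.0, -0.651, 0.759, 0.0]
ft_force: [-0.1, 0.2, 0.5]
width: 0.0297
grasp_force: 0.0
```

Call:
{"op": "jog_arm", "data": {"increments": [{"wx": 0,"wy": 0,"wz": 0,"dx": 0,"dy": 0,"dz": 0.15,"grip": -0.3},{"wx": 0,"wy": 0,"wz": 0,"dx": 0,"dy": 0,"dz": 0.3,"grip": -0.3},{"wx": 0,"wy": 0,"wz": 0,"dx": 0,"dy": 0,"dz": 0.3,"grip": -0.3}]}}

```text
t: 7.7
tcp_pos: [0.6038, 0.2085, 0.0496]
ee_rot: [-0.0, -0.651, 0.759, 0.0]
ft_force: [-0.5, 0.6, 0.3]
width: 0.0299
grasp_force: 0.0
```

Call:
{"op": "jog_arm", "data": {"increments": [{"wx": 0,"wy": 0,"wz": 0,"dx": 0,"dy": 0,"dz": 0.15,"grip": -0.3},{"wx": 0,"wy": 0,"wz": 0,"dx": 0,"dy": 0,"dz": 0.3,"grip": -0.3},{"wx": 0,"wy": 0,"wz": 0,"dx": 0,"dy": 0,"dz": 0.3,"grip": -0.3}]}}

```text
t: 8.07
tcp_pos: [0.6038, 0.2085, 0.0466]
ee_rot: [-0.0, -0.651, 0.759, 0.0]
ft_force: [0.2, 0.4, 0.6]
width: 0.0295
grasp_force: 0.0
```

Call:
{"op": "jog_arm", "data": {"increments": [{"wx": 0,"wy": 0,"wz": 0,"dx": 0,"dy": 0,"dz": 0.15,"grip": -0.3},{"wx": 0,"wy": 0,"wz": 0,"dx": 0,"dy": 0,"dz": 0.3,"grip": -0.3},{"wx": 0,"wy": 0,"wz": 0,"dx": 0,"dy": 0,"dz": 0.3,"grip": -0.3}]}}

```text
t: 8.45
tcp_pos: [0.6038, 0.2085, 0.0436]
ee_rot: [-0.0, -0.651, 0.759, 0.0]
ft_force: [0.7, -0.1, -0.3]
width: 0.0297
grasp_force: 0.0
```

```bash
python3 - <<'E'
from m import *
s,p,r=cur();print(p,s["ft_force"],s["width"])
im=manip.read_camera("wrist")[...,::-1];cal=manip.get_calibration("wrist");sc=manip.read_camera("scene")[...,::-1];cs=manip.get_calibration("scene")
a=cv2.resize(im[190:320,170:340],None,fx=3,fy=3,interpolation=cv2.INTER_CUBIC)
q=proj(cs,p).astype(int);print("tcp in scene",q,"tip+.028",proj(cs,p+[0,0,.028]))
b=cv2.resize(sc[q[1]-100:q[1]+30,q[0]-85:q[0]+85],None,fx=3,fy=3,interpolation=cv2.INTER_CUBIC)
cv2.imwrite("pics/c4.png",cv2.resize(np.hstack([a,b]),(800,306)))
E
```

```text
[0.60377083 0.20847817 0.0436304 ] [ 0.70982071 -0.14067488 -0.34725059] 0.029721287615561354
tcp in scene [323 311] tip+.028 [325.35606692 299.85088068]
```

View pics/c4.png

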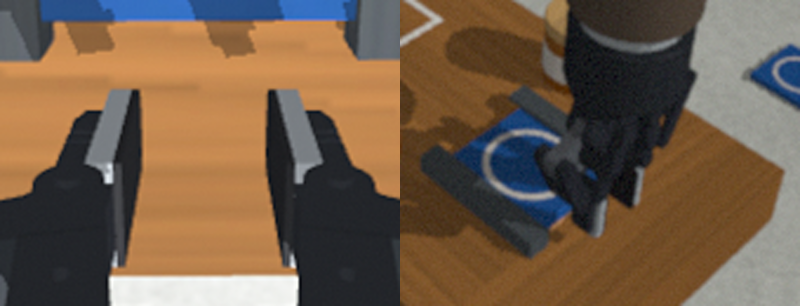

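The left panel (wrist) shows the tips clear behind the coaster. In the right panel (scene) they hover a few millimetres above the deck at about (330,304). I'll keep feeling downwards.

Call:
{"op": "jog_arm", "data": {"increments": [{"wx": 0,"wy": 0,"wz": 0,"dx": 0,"dy": 0,"dz": 0.15,"grip": -0.3},{"wx": 0,"wy": 0,"wz": 0,"dx": 0,"dy": 0,"dz": 0.3,"grip": -0.3},{"wx": 0,"wy": 0,"wz": 0,"dx": 0,"dy": 0,"dz": 0.3,"grip": -0.3}]}}

```text
t: 8.93
tcp_pos: [0.6037, 0.2085, 0.0406]
ee_rot: [-0.0, -0.651, 0.759, 0.0]
ft_force: [0.0, -1.0, -0.8]
width: 0.0295
grasp_force: 0.0
```

Call:
{"op": "jog_arm", "data": {"increments": [{"wx": 0,"wy": 0,"wz": 0,"dx": 0,"dy": 0,"dz": 0.15,"grip": -0.3},{"wx": 0,"wy": 0,"wz": 0,"dx": 0,"dy": 0,"dz": 0.3,"grip": -0.3},{"wx": 0,"wy": 0,"wz": 0,"dx": 0,"dy": 0,"dz": 0.3,"grip": -0.3}]}}

```text
t: 9.3
tcp_pos: [0.6038, 0.2085, 0.0376]
ee_rot: [-0.0, -0.651, 0.759, 0.0]
ft_force: [0.2, -0.3, -0.9]
width: 0.0296
grasp_force: 0.0
```

Call:
{"op": "jog_arm", "data": {"increments": [{"wx": 0,"wy": 0,"wz": 0,"dx": 0,"dy": 0,"dz": 0.15,"grip": -0.3},{"wx": 0,"wy": 0,"wz": 0,"dx": 0,"dy": 0,"dz": 0.2,"grip": -0.3},{"wx": 0,"wy": 0,"wz": 0,"dx": 0,"dy": 0,"dz": 0.2,"grip": -0.3}]}}

```text
t: 9.68
tcp_pos: [0.6039, 0.2085, 0.0357]
ee_rot: [-0.0, -0.651, 0.759, 0.0]
ft_force: [0.1, 0.2, 1.1]
width: 0.03
grasp_force: 0.0
```

Call:
{"op": "jog_arm", "data": {"increments": [{"wx": 0,"wy": 0,"wz": 0,"dx": 0,"dy": 0,"dz": 0.15,"grip": -0.3},{"wx": 0,"wy": 0,"wz": 0,"dx": 0,"dy": 0,"dz": 0.25,"grip": -0.3},{"wx": 0,"wy": 0,"wz": 0,"dx": 0,"dy": 0,"dz": 0.25,"grip": -0.3}]}}

```text
t: 10.05
tcp_pos: [0.6038, 0.2085, 0.0332]
ee_rot: [-0.0, -0.651, 0.759, 0.0]
ft_force: [0.6, -0.0, -0.2]
width: 0.0303
grasp_force: 0.0
```

Call:
{"op": "jog_arm", "data": {"increments": [{"wx": 0,"wy": 0,"wz": 0,"dx": 0,"dy": 0,"dz": 0.15,"grip": -0.3},{"wx": 0,"wy": 0,"wz": 0,"dx": 0,"dy": 0,"dz": 0.25,"grip": -0.3},{"wx": 0,"wy": 0,"wz": 0,"dx": 0,"dy": 0,"dz": 0.25,"grip": -0.3}]}}

```text
t: 10.42
tcp_pos: [0.6038, 0.2085, 0.0306]
ee_rot: [-0.0, -0.651, 0.759, 0.0]
ft_force: [-0.4, 0.3, 0.0]
width: 0.0296
grasp_force: 0.0
```

```bash
python3 - <<'E'
from m import *
s,p,r=cur();print(p,s["ft_force"],s["width"])
im=manip.read_camera("wrist")[...,::-1]
sc=manip.read_camera("scene")[...,::-1];cs=manip.get_calibration("scene")
b=cv2.resize(sc[225:335,260:400],None,fx=5,fy=5,interpolation=cv2.INTER_CUBIC)
cv2.imwrite("pics/c5.png",b)
yd=np.array([.1508,.9886,0]);xd=np.array([.9886,-.1508,0])
for z in (.055,.060,.065): print(z,[(proj(cs,[p[0],p[1],z]+xd*a+yd*b_)-[260,225])*5//1 for a,b_ in((.015,.011),(.015,-.011),(-.015,.011))])
E
```

```text
[0.60378935 0.20849357 0.03062389] [-0.41698327  0.27611184  0.01423332] 0.029634393476325235
0.055 [array([318., 453.]), array([266., 413.]), array([378., 403.])]
0.06 [array([319., 443.]), array([267., 403.]), array([379., 392.])]
0.065 [array([320., 433.]), array([268., 393.]), array([381., 382.])]
```

View pics/c5.png

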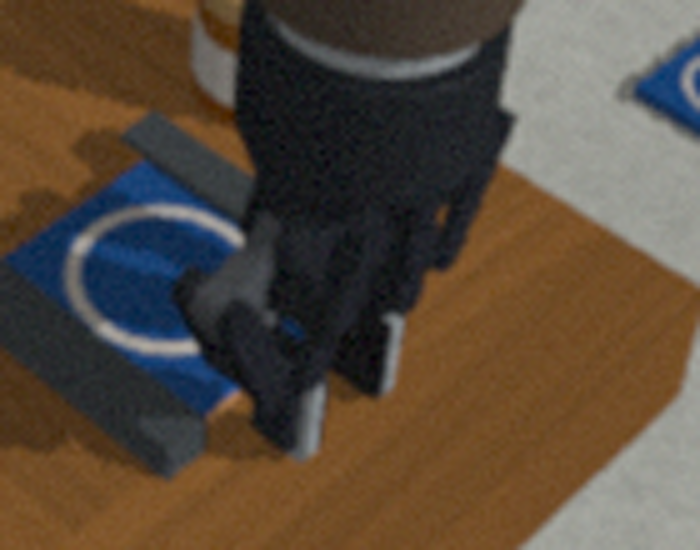

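The tips' lower ends are at crop (310,458) and (388,392), nearly at deck level, so they sit about 25 mm behind the stated TCP. One more small probe.

Call:
{"op": "jog_arm", "data": {"increments": [{"wx": 0,"wy": 0,"wz": 0,"dx": 0,"dy": 0,"dz": 0.1,"grip": -0.3},{"wx": 0,"wy": 0,"wz": 0,"dx": 0,"dy": 0,"dz": 0.2,"grip": -0.3},{"wx": 0,"wy": 0,"wz": 0,"dx": 0,"dy": 0,"dz": 0.2,"grip": -0.3}]}}

```text
t: 10.9
tcp_pos: [0.6038, 0.2085, 0.0287]
ee_rot: [-0.0, -0.651, 0.759, 0.0]
ft_force: [-1.4, -0.3, 0.5]
width: 0.03
grasp_force: 0.0
```

Call:
{"op": "jog_arm", "data": {"increments": [{"wx": 0,"wy": 0,"wz": 0,"dx": 0,"dy": 0,"dz": 0.1,"grip": -0.3},{"wx": 0,"wy": 0,"wz": 0,"dx": 0,"dy": 0,"dz": 0.15,"grip": -0.3},{"wx": 0,"wy": 0,"wz": 0,"dx": 0,"dy": 0,"dz": 0.15,"grip": -0.3}]}}

```text
t: 11.28
tcp_pos: [0.604, 0.2086, 0.0282]
ee_rot: [0.0, -0.651, 0.759, -0.0]
ft_force: [-0.8, -0.3, 6.0]
width: 0.0296
grasp_force: 2.7
```

Contact with the deck comes at TCP z = 0.028, so the tips are about 26.6 mm behind the TCP at this opening. I'll push with the tips 5 mm above the deck (TCP z about 0.033).

Call:
{"op": "jog_arm", "data": {"increments": [{"wx": 0,"wy": 0,"wz": 0,"dx": 0,"dy": 0,"dz": -0.6,"grip": -0.3},{"wx": 0,"wy": 0,"wz": 0,"dx": 0.7,"dy": 0,"dz": -0.6,"grip": -0.3},{"wx": 0,"wy": 0,"wz": 0,"dx": 1.4,"dy": 0,"dz": -0.6,"grip": -0.3},{"wx": 0,"wy": 0,"wz": 0,"dx": 2.1,"dy": 0,"dz": -0.6,"grip": -0.3},{"wx": 0,"wy": 0,"wz": 0,"dx": 2.8,"dy": 0,"dz": -0.6,"grip": -0.3},{"wx": 0,"wy": 0,"wz": 0,"dx": 3.5,"dy": 0,"dz": -0.6,"grip": -0.3}]}}

```text
t: 12.02
tcp_pos: [0.5987, 0.174, 0.0331]
ee_rot: [0.0, -0.651, 0.759, 0.0]
ft_force: [1.4, 4.8, -3.6]
width: 0.0302
grasp_force: 2.3
```

```bash
python3 - <<'E'
from m import *
s,p,r=cur();print(p,s["ft_force"],s["wrist_torque"],s["width"])
im=manip.read_camera("wrist");cv2.imwrite("pics/w4.png",im[...,::-1]);meas(im[...,::-1].copy(),manip.get_calibration("wrist"))
go([.5936-.056*.1508,.1392-.056*.9886,.033],171.34)
E
```

```text
[0.59869166 0.17396586 0.03314665] [ 1.4003727   4.76604929 -3.60310701] [ 1.33700085 -0.22355341 -0.01248443] 0.030184291733036554
white@deck [(745.2, 182.6, 125.1, 25.2, 66.75), (460.9, 222.7, 25.8, 131.4, 5.73)]
white@ring [(590.4, 117.5, 67.7, 67.8, 53.06), (488.3, 110.4, 37.7, 64.8, 5.3)]
blue [(590.4, 117.5, 88.4, 88.5, 81.28)]
go [0.5852 0.0838 0.033 ] d cm [ 9.02 -0.05  0.01] w [ 0.     0.    -0.001]
```

The coaster is sliding out straight (yaw 81.3, push about 5 N). I'll continue.

Call:
{"op": "jog_arm", "data": {"increments": [{"wx": 0,"wy": 0,"wz": 0,"dx": 1,"dy": 0,"dz": 0,"grip": -0.3},{"wx": 0,"wy": 0,"wz": 0,"dx": 2.2,"dy": 0,"dz": 0,"grip": -0.3},{"wx": 0,"wy": 0,"wz": 0,"dx": 3.4,"dy": 0,"dz": 0,"grip": -0.3},{"wx": 0,"wy": 0,"wz": 0,"dx": 4.6,"dy": 0,"dz": 0,"grip": -0.3},{"wx": 0,"wy": 0,"wz": 0,"dx": 5.8,"dy": 0,"dz": 0,"grip": -0.3},{"wx": 0,"wy": 0,"wz": 0,"dx": 7,"dy": 0,"dz": 0,"grip": -0.3},{"wx": 0,"wy": 0,"wz": 0,"dx": 8.2,"dy": 0,"dz": 0,"grip": -0.3},{"wx": 0,"wy": 0,"wz": 0,"dx": 9,"dy": 0,"dz": 0,"grip": -0.3}]}}

```text
t: 13.08
tcp_pos: [0.5851, 0.0837, 0.0341]
ee_rot: [0.0, -0.651, 0.759, -0.0]
ft_force: [0.4, 0.7, 2.8]
width: 0.0296
grasp_force: 1.3
```

```bash
cat > n.py <<'E'
from m import *
s,p,r=cur();print(p,s["ft_force"],s["wrist_torque"],s["width"])
import sys
for c in sys.argv[2:]:
    im=manip.read_camera(c)[...,::-1].copy();cal=manip.get_calibration(c);cv2.imwrite(f"pics/{c}{sys.argv[1]}.png",im);print(c);meas(im,cal,zc=.065)
E
python3 n.py 5 wrist top
```

```text
[0.5851071  0.08365436 0.03411746] [0.35207763 0.73375781 2.84762466] [0.04056001 0.02010807 0.03735858] 0.029550948184128224
wrist
white@deck [(466.4, 99.5, 87.5, 42.8, 37.14), (547.9, -30.9, 6.1, 112.5, 81.26)]
white@ring [(723.1, 111.4, 78.4, 14.8, 43.27), (669.4, 72.7, 47.6, 10.7, 36.53), (576.2, 27.2, 67.7, 67.7, 8.07)]
blue [(576.1, 27.1, 88.3, 88.5, 81.25)]
top
white@deck [(281.6, 395.9, 128.1, 17.5, 2.76), (537.3, -81.8, 111.4, 104.2, 81.74), (553.5, 400.5, 45.0, 96.8, 85.78)]
white@ring [(322.0, 127.0, 43.5, 42.9, 65.71)]
blue [(314.0, 198.9, 53.5, 17.5, 1.22), (576.2, 26.3, 49.5, 50.3, 89.6), (575.5, 26.5, 86.5, 87.1, 80.84), (628.5, -239.9, 75.9, 74.0, 11.78)]
```

Call:
{"op": "jog_arm", "data": {"increments": [{"wx": 0,"wy": 0,"wz": 0,"dx": 0.8,"dy": 0,"dz": 0,"grip": -0.3},{"wx": 0,"wy": 0,"wz": 0,"dx": 2,"dy": 0.2,"dz": 0,"grip": -0.3},{"wx": 0,"wy": 0,"wz": 0,"dx": 3.2,"dy": 0.42,"dz": 0,"grip": -0.3},{"wx": 0,"wy": 0,"wz": 0,"dx": 4.4,"dy": 0.64,"dz": 0,"grip": -0.3},{"wx": 0,"wy": 0,"wz": 0,"dx": 5.6,"dy": 0.86,"dz": 0,"grip": -0.3},{"wx": 0,"wy": 0,"wz": 0,"dx": 6.8,"dy": 1.08,"dz": 0,"grip": -0.3},{"wx": 0,"wy": 0,"wz": 0,"dx": 8,"dy": 1.3,"dz": 0,"grip": -0.3},{"wx": 0,"wy": 0,"wz": 0,"dx": 8.5,"dy": 1.4,"dz": 0,"grip": -0.3}]}}

```text
t: 14.18
tcp_pos: [0.558, 0.0023, 0.0334]
ee_rot: [0.0, -0.651, 0.759, 0.0]
ft_force: [0.0, 0.3, 0.5]
width: 0.0299
grasp_force: 0.2
```

```bash
python3 n.py 6 wrist top
```

```text
[0.55795999 0.00227374 0.03339776] [0.03143869 0.26085379 0.50388115] [ 0.11043979 -0.00546394 -0.03533558] 0.029903996606975708
wrist
white@deck [(493.6, -64.7, 90.0, 14.2, 81.35), (594.9, -80.0, 90.5, 6.4, 81.45)]
white@ring [(709.5, 26.1, 58.0, 10.6, 66.74), (550.5, -53.6, 67.7, 67.7, 53.26)]
blue [(550.4, -53.8, 88.0, 88.4, 81.25)]
top
white@deck [(512.4, -78.1, 110.5, 52.8, 81.67)]
white@ring []
blue [(550.4, -54.0, 53.6, 49.9, 89.46), (549.3, -53.7, 87.7, 85.9, 81.27), (624.4, -241.6, 64.3, 75.1, 73.97)]
```

Call:
{"op": "jog_arm", "data": {"increments": [{"wx": 0,"wy": 0,"wz": 0,"dx": 0.8,"dy": 0.15,"dz": 0,"grip": -0.3},{"wx": 0,"wy": 0,"wz": 0,"dx": 1.6,"dy": 0.3,"dz": 0,"grip": -0.3},{"wx": 0,"wy": 0,"wz": 0,"dx": 2.4,"dy": 0.45,"dz": 0,"grip": -0.3},{"wx": 0,"wy": 0,"wz": 0,"dx": 2.95,"dy": 0.55,"dz": 0,"grip": -0.3},{"wx": 0,"wy": 0,"wz": 0,"dx": 2.95,"dy": 0.55,"dz": 0,"grip": -0.3}]}}

```text
t: 14.9
tcp_pos: [0.5479, -0.0258, 0.0332]
ee_rot: [-0.0, -0.651, 0.759, 0.0]
ft_force: [0.7, 0.6, 0.4]
width: 0.0299
grasp_force: 0.0
```

```bash
python3 n.py 7 wrist top
```

```text
[ 0.54793732 -0.02577964  0.03323654] [0.70662403 0.56165177 0.44493374] [-0.01111508 -0.02778044 -0.03031337] 0.02985692032397837
wrist
white@deck [(541.2, -82.3, 112.7, 112.7, 81.55)]
white@ring [(706.2, 10.0, 41.4, 7.8, 66.77), (540.6, -81.8, 67.7, 67.7, 53.1)]
blue [(540.6, -81.9, 88.7, 88.4, 81.3)]
top
white@deck [(487.2, -81.4, 96.4, 11.4, 86.61)]
white@ring []
blue [(538.6, -84.2, 47.0, 52.5, 55.92), (539.8, -81.4, 88.8, 86.9, 81.28), (627.6, -242.0, 72.1, 68.9, 7.25)]
```

The coaster lies within 1 mm of the mark's centre and square to it. Now I'll back off, rise and open, and check for the next coaster having risen.

Call:
{"op": "jog_arm", "data": {"increments": [{"wx": 0,"wy": 0,"wz": 0,"dx": -1,"dy": 0,"dz": 0,"grip": -0.3},{"wx": 0,"wy": 0,"wz": 0,"dx": -2.5,"dy": 0,"dz": 0,"grip": -0.3},{"wx": 0,"wy": 0,"wz": 0,"dx": -3,"dy": 0,"dz": -3,"grip": -0.3},{"wx": 0,"wy": 0,"wz": 0,"dx": -3,"dy": 0,"dz": -9,"grip": -0.3},{"wx": 0,"wy": 0,"wz": 0,"dx": -3,"dy": 0,"dz": -15,"grip": 0.5},{"wx": 0,"wy": 0,"wz": 0,"dx": -3,"dy": 0,"dz": -20,"grip": 1},{"wx": 0,"wy": 0,"wz": 0,"dx": -3,"dy": 0,"dz": -20,"grip": 1},{"wx": 0,"wy": 0,"wz": 0,"dx": -3,"dy": 0,"dz": -20,"grip": 1}]}}

```text
t: 16.0
tcp_pos: [0.5524, 0.0053, 0.2328]
ee_rot: [-0.0, -0.652, 0.759, 0.0]
ft_force: [-1.1, 0.3, -0.3]
width: 0.0852
grasp_force: 0.0
```

```bash
python3 n.py 8 wrist; python3 - <<'E'
from h import *
go([.679,.053,.235],171.34)
cal=manip.get_calibration("wrist")
for n,z in(("tumbler_mid",.165),("candle_mid",.117)):
    for q in manip.regions_of(n,"wrist")[:2]:
        m=q["mask"];ys,xs=np.nonzero(m);print(n,np.round(q["point"]),q["conf"],xs.min(),xs.max(),ys.min(),ys.max())
im=cv2.imread("pics/wrist8.png")
cs=manip.get_calibration("top");t=cv2.imread("pics/top7.png")
print("lid expect px",proj(cal,[.679,.053,.165]))
E
```

```text
[0.55241538 0.00532135 0.23279077] [-1.12542411  0.25356268 -0.32199509] [-0.01646555  0.06216037 -0.0089467 ] 0.08518688093910938
wrist
white@deck [(452.0, 225.7, 90.8, 25.6, 81.43), (540.2, -82.9, 111.8, 112.7, 81.37)]
white@ring [(850.2, 271.7, 65.3, 74.2, 0.28), (344.2, 189.2, 32.9, 39.2, 37.03)]
blue [(348.2, 189.1, 53.9, 53.4, 79.37), (539.7, -82.2, 87.0, 88.2, 81.36)]
go [0.679 0.053 0.235] d cm [ -6.66 -11.82  -0.33] w [ 0.002 -0.001 -0.   ]
tumbler_mid [141. 231.] 0.76 100 185 203 278
candle_mid [322. 245.] 0.76 299 345 217 279
lid expect px [131.58499838 261.66885423]
```

View pics/wrist8.png

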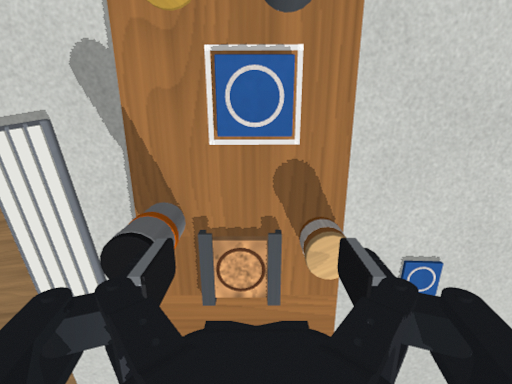

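The view shows the blue coaster centred in the white outline at (254,96) and the cork coaster risen in the well at (241,270). The tumbler is at (140,240). Next I move over the tumbler.

Call:
{"op": "jog_arm", "data": {"increments": [{"wx": 0,"wy": 0,"wz": 0,"dx": -2,"dy": -4,"dz": 0,"grip": 1},{"wx": 0,"wy": 0,"wz": 0,"dx": -4.5,"dy": -8,"dz": 0,"grip": 1},{"wx": 0,"wy": 0,"wz": 0,"dx": -6.6,"dy": -11.8,"dz": 0,"grip": 1},{"wx": 0,"wy": 0,"wz": 0,"dx": -6.6,"dy": -11.8,"dz": 0,"grip": 1},{"wx": 0,"wy": 0,"wz": 0,"dx": -6.6,"dy": -11.8,"dz": 3,"grip": 1},{"wx": 0,"wy": 0,"wz": 0,"dx": -6.6,"dy": -11.8,"dz": 6,"grip": 1},{"wx": 0,"wy": 0,"wz": 0,"dx": -6.6,"dy": -11.8,"dz": 6,"grip": 1},{"wx": 0,"wy": 0,"wz": 0,"dx": -6.6,"dy": -11.8,"dz": 6,"grip": 1}]}}

```text
t: 17.15
tcp_pos: [0.6798, 0.0516, 0.1745]
ee_rot: [0.0, -0.651, 0.759, -0.001]
ft_force: [-0.3, -0.0, 0.4]
width: 0.0857
grasp_force: 0.0
```

```bash
python3 - <<'E'
from h import *
s,p,r=cur();print(p,s["ft_force"]);go([.679,.053,.105],171.34)
im=manip.read_camera("wrist")[...,::-1].copy();cv2.imwrite("pics/w9.png",im);cal=manip.get_calibration("wrist")
hsv=cv2.cvtColor(im,cv2.COLOR_BGR2HSV);o=(hsv[...,0]>3)&(hsv[...,0]<14)&(hsv[...,1]>190)&(hsv[...,2]>90)
print("expected lid",proj(cal,[.679,.053,.165]),"foot",proj(cal,[.679,.053,.055]))
for n in("tumbler_mid",):
    for q in manip.regions_of(n,"wrist")[:2]:
        m=q["mask"];ys,xs=np.nonzero(m);print(n,np.round(q["point"]),q["conf"],xs.min(),xs.max(),ys.min(),ys.max());
        for y in range(ys.min(),ys.max(),6): c=xs[ys==y];print(y,c.min() if len(c) else 0,c.max() if len(c) else 0,end="; ")
cs=manip.get_calibration("top");t=manip.read_camera("top");cv2.imwrite("pics/t9.png",t[...,::-1])
E
```

```text
[0.67984826 0.05155887 0.17453086] [-0.25559663 -0.03297226  0.36266306]
go [0.679 0.053 0.105] d cm [-0.13  0.12  6.95] w [-0.002 -0.    -0.001]
expected lid [256.97872967 220.09118045] foot [256.87961023 181.60199433]
tumbler_mid [254. 215.] 0.9 210 293 161 261
161 251 256; 167 237 270; 173 232 275; 179 227 279; 185 223 282; 191 221 285; 197 219 286; 203 216 289; 209 213 291; 215 211 293; 221 210 293; 227 210 293; 233 212 292; 239 214 290; 245 219 286; 251 224 280; 257 233 271;
```

Call:
{"op": "jog_arm", "data": {"increments": [{"wx": 0,"wy": 0,"wz": 0,"dx": -0.3,"dy": -0.3,"dz": 2,"grip": 1},{"wx": 0,"wy": 0,"wz": 0,"dx": -0.3,"dy": -0.3,"dz": 4,"grip": 1},{"wx": 0,"wy": 0,"wz": 0,"dx": -0.3,"dy": -0.3,"dz": 5.5,"grip": 1},{"wx": 0,"wy": 0,"wz": 0,"dx": -0.3,"dy": -0.3,"dz": 7,"grip": 1},{"wx": 0,"wy": 0,"wz": 0,"dx": -0.3,"dy": -0.3,"dz": 7,"grip": 1},{"wx": 0,"wy": 0,"wz": 0,"dx": -0.3,"dy": -0.3,"dz": 7,"grip": 1}]}}

```text
t: 18.05
tcp_pos: [0.6835, 0.0543, 0.1039]
ee_rot: [0.0, -0.651, 0.759, -0.0]
ft_force: [0.4, -0.2, 0.7]
width: 0.0857
grasp_force: 0.0
```

```bash
python3 - <<'E'
from h import *
s,p,r=cur();print(p,s["ft_force"])
cal=manip.get_calibration("wrist");manip.read_camera("wrist")
print("lid centre expected",proj(cal,[p[0],p[1],.165]))
for q in manip.regions_of("tumbler_mid","wrist")[:1]:
    ys,xs=np.nonzero(q["mask"]);print(q["conf"],xs.min(),xs.max(),ys.min(),ys.max());w=[(np.ptp(xs[ys==y]),y,(xs[ys==y].min()+xs[ys==y].max())/2) for y in np.unique(ys)];print(max(w))
E
```

```text
[0.68350055 0.05434856 0.10386848] [ 0.38283658 -0.17908389  0.73729409]
lid centre expected [254.23468277 277.93130706]
0.64 193 321 172 325
(np.int64(128), np.int64(285), np.float64(257.0))
```

Call:
{"op": "jog_arm", "data": {"increments": [{"wx": 0,"wy": 0,"wz": 0,"dx": 0,"dy": 0,"dz": 0.3,"grip": 1},{"wx": 0,"wy": 0,"wz": 0,"dx": 0,"dy": 0,"dz": 0.6,"grip": 0.6},{"wx": 0,"wy": 0,"wz": 0,"dx": 0,"dy": 0,"dz": 0.6,"grip": 0.45},{"wx": 0,"wy": 0,"wz": 0,"dx": 0,"dy": 0,"dz": 0.6,"grip": 0.2},{"wx": 0,"wy": 0,"wz": 0,"dx": 0,"dy": 0,"dz": 0.6,"grip": -0.5},{"wx": 0,"wy": 0,"wz": 0,"dx": 0,"dy": 0,"dz": 0.6,"grip": -0.5},{"wx": 0,"wy": 0,"wz": 0,"dx": 0,"dy": 0,"dz": 0.6,"grip": -0.5},{"wx": 0,"wy": 0,"wz": 0,"dx": 0,"dy": 0,"dz": 0.6,"grip": -0.5}], "squeeze": 40}}

```text
t: 19.15
tcp_pos: [0.6831, 0.0543, 0.0974]
ee_rot: [0.0, -0.651, 0.759, -0.0]
ft_force: [0.8, 0.7, 0.2]
width: 0.0587
grasp_force: 43.4
```

Call:
{"op": "jog_arm", "data": {"increments": [{"wx": 0,"wy": 0,"wz": 0,"dx": 0,"dy": 0,"dz": -0.5,"grip": -0.5},{"wx": 0,"wy": 0,"wz": 0,"dx": 0,"dy": 0,"dz": -1.5,"grip": -0.5},{"wx": 0,"wy": 0,"wz": 0,"dx": 0,"dy": 0,"dz": -3,"grip": -0.5},{"wx": 0,"wy": 0,"wz": 0,"dx": 0,"dy": 0,"dz": -4.5,"grip": -0.5},{"wx": 0,"wy": 0,"wz": 0,"dx": 0,"dy": 0,"dz": -6,"grip": -0.5},{"wx": 0,"wy": 0,"wz": 0,"dx": 0,"dy": 0,"dz": -6,"grip": -0.5},{"wx": 0,"wy": 0,"wz": 0,"dx": 0,"dy": 0,"dz": -6,"grip": -0.5}]}}

```text
t: 20.02
tcp_pos: [0.6825, 0.0543, 0.1569]
ee_rot: [-0.0, -0.651, 0.759, 0.0]
ft_force: [0.4, 0.5, -2.6]
width: 0.0581
grasp_force: 43.4
```

```bash
cat > tm.py <<'E'
from h import *
s,p,r=cur();print(p,s["ft_force"],s["wrist_torque"],s["width"],s["grasp_force"])
go([.5406,-.0820,p[2]],171.34)
lift=p[2]-.0974
for c in("wrist","top","scene"):
    im=manip.read_camera(c);cal=manip.get_calibration(c);cv2.imwrite(f"pics/tm_{c}.png",im[...,::-1])
    # orange band
    hsv=cv2.cvtColor(im,cv2.COLOR_RGB2HSV);o=(hsv[...,0]>3)&(hsv[...,0]<15)&(hsv[...,1]>200)&(hsv[...,2]>100)
    for q in manip.regions_of("tumbler_mid",c)[:1]:
        ys,xs=np.nonzero(q["mask"]);print(c,round(q["conf"],2),np.round(q["point"]),xs.min(),xs.max(),ys.min(),ys.max(),"proj foot/mid/lid",[np.round(proj(cal,[p[0],p[1],z+lift])) .tolist() for z in(.055,.11,.165)])
        oo=o&q["mask"];ys,xs=np.nonzero(oo);print("orange",len(xs),(xs.min(),xs.max(),ys.min(),ys.max()) if len(xs) else "")
E
python3 tm.py
```

```text
[0.68246607 0.05432424 0.15690698] [ 0.35296959  0.46230648 -2.64690341] [-0.00163873 -0.00448395 -0.04259301] 0.058093145824978314 43.413565665105125
go [ 0.5406 -0.082   0.1569] d cm [1.563e+01 1.196e+01 1.000e-02] w [ 0.001  0.    -0.001]
wrist 0.77 [255. 259.] 189 324 174 325 proj foot/mid/lid [[255.0, 204.0], [255.0, 233.0], [254.0, 287.0]]
orange 458 (np.int64(209), np.int64(302), np.int64(185), np.int64(223))
top 0.63 [243. 121.] 219 249 102 134 proj foot/mid/lid [[238.0, 123.0], [236.0, 114.0], [234.0, 105.0]]
orange 0 
scene 0.71 [218. 242.] 199 238 203 278 proj foot/mid/lid [[220.0, 266.0], [218.0, 240.0], [216.0, 213.0]]
orange 190 (np.int64(199), np.int64(237), np.int64(244), np.int64(259))
```

Call:
{"op": "jog_arm", "data": {"increments": [{"wx": 0,"wy": 0,"wz": 0,"dx": 1.5,"dy": 1.2,"dz": 0,"grip": -0.5},{"wx": 0,"wy": 0,"wz": 0,"dx": 4.5,"dy": 3.5,"dz": 0,"grip": -0.5},{"wx": 0,"wy": 0,"wz": 0,"dx": 8,"dy": 6.1,"dz": 0,"grip": -0.5},{"wx": 0,"wy": 0,"wz": 0,"dx": 11.5,"dy": 8.8,"dz": 0,"grip": -0.5},{"wx": 0,"wy": 0,"wz": 0,"dx": 14.2,"dy": 10.9,"dz": 0,"grip": -0.5},{"wx": 0,"wy": 0,"wz": 0,"dx": 15.6,"dy": 12,"dz": 0,"grip": -0.5},{"wx": 0,"wy": 0,"wz": 0,"dx": 15.6,"dy": 12,"dz": 0,"grip": -0.5},{"wx": 0,"wy": 0,"wz": 0,"dx": 15.6,"dy": 12,"dz": 0,"grip": -0.5}]}}

```text
t: 21.32
tcp_pos: [0.5418, -0.0813, 0.1574]
ee_rot: [0.0, -0.652, 0.759, -0.0]
ft_force: [0.2, 0.4, -1.8]
width: 0.0583
grasp_force: 43.6
```

```bash
python3 tm.py; python3 - <<'E'
from h import *
s,p,r=cur();cal=manip.get_calibration("wrist");l=p[2]-.0974
tx=r.as_matrix()[:,0];b=np.array([p[0],p[1],.055+l])
for k in(-.003,0,.003): print("foot front row",k,proj(cal,b+tx*(.027+k)))
E
```

```text
[ 0.54175564 -0.08125528  0.15744832] [ 0.24629949  0.41641527 -1.81799709] [ 0.0653675  -0.05925865  0.02196895] 0.05828254635663136 43.61321735777892
go [ 0.5406 -0.082   0.1574] d cm [ 0.09  0.1  -0.  ] w [-0.001  0.    -0.   ]
wrist 0.38 [257. 164.] 209 304 140 214 proj foot/mid/lid [[255.0, 204.0], [255.0, 232.0], [254.0, 287.0]]
orange 2 (np.int64(222), np.int64(223), np.int64(198), np.int64(199))
top 0.67 [292. 188.] 287 297 177 196 proj foot/mid/lid [[302.0, 186.0], [304.0, 181.0], [306.0, 176.0]]
orange 0 
scene 0.94 [215. 171.] 200 231 139 202 proj foot/mid/lid [[217.0, 194.0], [215.0, 171.0], [213.0, 145.0]]
orange 134 (np.int64(201), np.int64(230), np.int64(175), np.int64(184))
foot front row -0.003 [255.02335397 174.64798661]
foot front row 0 [255.01925333 170.88116699]
foot front row 0.003 [255.01512062 167.08488662]
```

Call:
{"op": "jog_arm", "data": {"increments": [{"wx": 0,"wy": 0,"wz": 0,"dx": 0.3,"dy": 0.1,"dz": 1,"grip": -0.5},{"wx": 0,"wy": 0,"wz": 0,"dx": 0.3,"dy": 0.1,"dz": 2.2,"grip": -0.5},{"wx": 0,"wy": 0,"wz": 0,"dx": 0.3,"dy": 0.1,"dz": 3.4,"grip": -0.5},{"wx": 0,"wy": 0,"wz": 0,"dx": 0.3,"dy": 0.1,"dz": 4.2,"grip": -0.5},{"wx": 0,"wy": 0,"wz": 0,"dx": 0.3,"dy": 0.1,"dz": 4.6,"grip": -0.5},{"wx": 0,"wy": 0,"wz": 0,"dx": 0.3,"dy": 0.1,"dz": 4.6,"grip": -0.5},{"wx": 0,"wy": 0,"wz": 0,"dx": 0.3,"dy": 0.1,"dz": 4.6,"grip": -0.5}]}}

```text
t: 22.5
tcp_pos: [0.5397, -0.0845, 0.1117]
ee_rot: [0.0, -0.651, 0.759, -0.0]
ft_force: [-0.1, 0.5, -2.9]
width: 0.0584
grasp_force: 43.6
```

Call:
{"op": "jog_arm", "data": {"increments": [{"wx": 0,"wy": 0,"wz": 0,"dx": 0,"dy": 0,"dz": 0.1,"grip": -0.5},{"wx": 0,"wy": 0,"wz": 0,"dx": 0,"dy": 0,"dz": 0.2,"grip": -0.5},{"wx": 0,"wy": 0,"wz": 0,"dx": 0,"dy": 0,"dz": 0.3,"grip": -0.5},{"wx": 0,"wy": 0,"wz": 0,"dx": 0,"dy": 0,"dz": 0.3,"grip": -0.5}]}}

```text
t: 23.0
tcp_pos: [0.5392, -0.0845, 0.1082]
ee_rot: [-0.0, -0.651, 0.759, 0.0]
ft_force: [0.3, 0.9, -2.4]
width: 0.0582
grasp_force: 43.6
```

Call:
{"op": "jog_arm", "data": {"increments": [{"wx": 0,"wy": 0,"wz": 0,"dx": 0,"dy": 0,"dz": 0.05,"grip": -0.5},{"wx": 0,"wy": 0,"wz": 0,"dx": 0,"dy": 0,"dz": 0.1,"grip": -0.5},{"wx": 0,"wy": 0,"wz": 0,"dx": 0,"dy": 0,"dz": 0.1,"grip": -0.5}]}}

```text
t: 23.38
tcp_pos: [0.5393, -0.0845, 0.1074]
ee_rot: [0.0, -0.651, 0.759, -0.0]
ft_force: [0.1, 0.3, -1.6]
width: 0.0586
grasp_force: 43.6
```

Call:
{"op": "jog_arm", "data": {"increments": [{"wx": 0,"wy": 0,"wz": 0,"dx": 0,"dy": 0,"dz": 0.05,"grip": -0.5},{"wx": 0,"wy": 0,"wz": 0,"dx": 0,"dy": 0,"dz": 0.05,"grip": -0.5},{"wx": 0,"wy": 0,"wz": 0,"dx": 0,"dy": 0,"dz": 0.05,"grip": -0.5}]}}

```text
t: 23.75
tcp_pos: [0.5394, -0.0846, 0.1073]
ee_rot: [0.0, -0.651, 0.759, -0.0]
ft_force: [-2.2, 0.4, 2.7]
width: 0.0584
grasp_force: 43.9
```

Call:
{"op": "jog_arm", "data": {"increments": [{"wx": 0,"wy": 0,"wz": 0,"dx": 0,"dy": 0,"dz": 0.05,"grip": -0.5},{"wx": 0,"wy": 0,"wz": 0,"dx": 0,"dy": 0,"dz": 0.05,"grip": -0.5},{"wx": 0,"wy": 0,"wz": 0,"dx": 0,"dy": 0,"dz": 0.05,"grip": -0.5}]}}

```text
t: 24.12
tcp_pos: [0.5394, -0.0846, 0.1073]
ee_rot: [0.0, -0.651, 0.759, -0.0]
ft_force: [-2.6, 1.1, 4.8]
width: 0.058
grasp_force: 44.1
```

The tumbler is seated (force now upwards). I'll release gently and rise.

Call:
{"op": "jog_arm", "data": {"increments": [{"wx": 0,"wy": 0,"wz": 0,"dx": 0,"dy": 0,"dz": -0.05,"grip": 0.4},{"wx": 0,"wy": 0,"wz": 0,"dx": 0,"dy": 0,"dz": -0.05,"grip": 0.6},{"wx": 0,"wy": 0,"wz": 0,"dx": 0,"dy": 0,"dz": -0.05,"grip": 1},{"wx": 0,"wy": 0,"wz": 0,"dx": 0,"dy": 0,"dz": -0.05,"grip": 1},{"wx": 0,"wy": 0,"wz": 0,"dx": 0,"dy": 0,"dz": -0.05,"grip": 1},{"wx": 0,"wy": 0,"wz": 0,"dx": 0,"dy": 0,"dz": -2,"grip": 1},{"wx": 0,"wy": 0,"wz": 0,"dx": 0,"dy": 0,"dz": -5,"grip": 1},{"wx": 0,"wy": 0,"wz": 0,"dx": 0,"dy": 0,"dz": -9,"grip": 1}], "squeeze": 20}}

```text
t: 25.12
tcp_pos: [0.5386, -0.0846, 0.1964]
ee_rot: [-0.001, -0.651, 0.759, 0.001]
ft_force: [-0.0, 0.6, 0.2]
width: 0.0854
grasp_force: 0.0
```

Call:
{"op": "jog_arm", "data": {"increments": [{"wx": 0,"wy": 0,"wz": 0,"dx": -3,"dy": 0,"dz": -5,"grip": 1},{"wx": 0,"wy": 0,"wz": 0,"dx": -8,"dy": 0,"dz": -8,"grip": 1},{"wx": 0,"wy": 0,"wz": 0,"dx": -13,"dy": 0,"dz": -10,"grip": 1},{"wx": 0,"wy": 0,"wz": 0,"dx": -13,"dy": 0,"dz": -10,"grip": 1},{"wx": 0,"wy": 0,"wz": 0,"dx": -13,"dy": 0,"dz": -10,"grip": 1}]}}

```text
t: 25.75
tcp_pos: [0.5585, 0.044, 0.2957]
ee_rot: [-0.001, -0.652, 0.759, 0.0]
ft_force: [-0.1, 0.5, -0.3]
width: 0.0858
grasp_force: 0.0
```

```bash
cat > f.py <<'E'
from m import *
s,p,r=cur();print(p,s["ft_force"],s["width"])
for c in("wrist","scene"):
    im=manip.read_camera(c)[...,::-1].copy();cal=manip.get_calibration(c);cv2.imwrite(f"pics/fin_{c}.png",im);print(c);meas(im,cal,zc=.065)
    e=np.array([.540,-.082])
    print("expected foot/mid/lid",[np.round(proj(cal,[*e,z]),1).tolist() for z in(.065,.12,.175)])
    for n,z in(("tumbler_mid",.12),("candle_mid",.086),("globe_mid",.115),("pencup_mid",.1),("coaster2_mid",.065)):
        for q in manip.regions_of(n,c)[:1]:
            ys,xs=np.nonzero(q["mask"]);print(n,round(q["conf"],2),np.round(q["point"],1),np.round(atz(cal,q["point"],z),3),xs.min(),xs.max(),ys.min(),ys.max())
E
python3 f.py
```

```text
[0.55851359 0.04399221 0.29574044] [-0.12169639  0.51104095 -0.3235803 ] 0.08582497206107571
wrist
white@deck [(301.9, 475.1, 88.8, 99.1, 81.11), (893.6, 383.8, 17.0, 89.9, 0.24), (540.4, -83.5, 111.9, 112.8, 81.46)]
white@ring [(542.9, -64.9, 32.1, 68.0, 80.23)]
blue [(344.5, 200.5, 52.1, 54.8, 81.2), (540.0, -82.3, 88.3, 88.4, 81.27)]
expected foot/mid/lid [[254.5, 68.4], [254.3, 61.2], [254.1, 51.0]]
tumbler_mid 0.76 [255.6  46.3] [ 0.536 -0.097  0.12 ] 225 284 15 87
pencup_mid 0.33 [229.6 140.5] [0.586 0.003 0.1  ] 129 347 0 291
coaster2_mid 0.67 [242.4 223.2] [0.593 0.134 0.065] 218 268 197 252
scene
white@deck [(908.6, -3.7, 15.9, 110.3, 0.05), (544.5, -78.0, 104.6, 111.1, 81.03)]
white@ring [(934.1, -11.2, 79.4, 14.9, 89.89)]
blue [(388.4, 254.5, 55.8, 57.4, 79.79), (548.1, -77.5, 94.7, 92.0, 81.2), (539.3, -296.8, 143.9, 45.2, 50.12), (575.8, -322.6, 155.8, 28.4, 53.02), (-280.4, -1087.4, 901.3, 289.4, 50.12)]
expected foot/mid/lid [[218.2, 213.5], [216.8, 191.6], [215.2, 167.9]]
tumbler_mid 0.95 [211.  190.2] [ 0.544 -0.094  0.12 ] 198 231 160 222
candle_mid 0.73 [314. 232.] [0.489 0.113 0.086] 299 331 208 250
globe_mid 0.56 [143.5 188.2] [ 0.617 -0.21   0.115] 117 162 161 219
pencup_mid 0.72 [193. 160.] [ 0.464 -0.225  0.1  ] 175 208 121 194
coaster2_mid 0.62 [292.4 280.2] [0.596 0.139 0.065] 261 328 257 306
```

```bash
python3 - <<'E'
from h import *
from scipy.optimize import least_squares
th=np.linspace(0,2*np.pi,120)
def ext(cal,x,y):
    P=[proj(cal,[x+r*np.cos(t),y+r*np.sin(t),z]) for r,z in((.027,.065),(.030,.172),(.029,.175)) for t in th];P=np.array(P)
    return np.array([P[:,0].min(),P[:,0].max(),P[:,1].min(),P[:,1].max()])
W=manip.get_calibration("wrist");S=manip.get_calibration("scene")
ow=np.array([225,284,15,87]);os_=np.array([198,231,160,222])
print(ext(W,.54,-.082).round(1),ext(S,.54,-.082).round(1))
for C,o in((W,ow),(S,os_)):
    f=least_squares(lambda v:ext(C,*v)-o,[.54,-.082],diff_step=1e-4);print(f.x.round(4),f.fun.round(1))
E
```

```text
[223.6 286.   15.6  89.6] [199.3 231.6 159.7 222. ]
[ 0.5401 -0.0833] [-1.7  1.7 -0.9  1.6]
[ 0.5414 -0.0832] [ 0.3 -0.4 -0.2  0.2]
```

The tumbler stands upright within about 1 mm of the coaster's middle, and the candle, globe and pen cup are where they were. I'm handing in.

```bash
python3 -c "
from station import manip
print(manip.sign_off())"
```

```text
the job is handed in; nothing more can be done
None
```

The job is handed in: by the last camera measurements, the blue coaster lies square inside the white outline (within about 1.5 mm of its centre), the cork coaster has risen in the well, the tumbler stands upright within about 1 mm of the coaster's middle, and the candle, globe and pen cup were not moved.

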